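# Index the loupe arm over to the stone

### The job

The loupe on the index stand is pinned one hole away from the dish that holds the stone. Hook a fingertip under the pull ring from its outer side and lift the spring pin out of its hole, swing the arm one hole so that the lens comes over the stone, and let the pin drop fully home in that hole, then come clear. Use the fingers only as a hook: do not pinch the ring or push on the black cap on top of it, and do not disturb the dishes, the bottle, the torch or the tray.

Things in the scene. Friction and masses are not known exactly. Their poses are not given: they have to be found in the camera images.
- stand: Index stand, bolted down, turned differently each time. Round foot 136 mm across, 20 mm high; post; index plate (top 97 mm above the table, 12 mm thick) fanning out on its -x side, 105 to 155 mm from the pivot, with five 13 mm square holes on a 130 mm circle, 0.42 rad (55 mm) apart. Origin: on the table under the pivot; x (1.45 to 1.95 rad from world x) from pivot to lens at arm 0.
- pivot (a point): Point on the vertical pivot axis of the arm, at the top of its hub, 125 mm above the table.
- swing_arm (a joint): Arm angle about the pivot, rad, positive counter-clockwise from above; holes at 0, +-0.42, +-0.84, stops at +-0.98. Starts pinned at 0. Two-ended arm: pin and ring 130 mm from the pivot on one end, lens 100 mm from it on the other, so ring and lens move to opposite sides. Pin out, it turns easily (0.06 N m friction) and stays where left.
- index_pin (a joint): Lift of the index pin, m: 0 home in a hole, 0.022 at its upper stop. The 10 mm round-ended pin reaches 11 mm into the plate: lifted 11 mm or more (15 is comfortable) it frees the arm. A spring pulls it down, 4 N at the bottom, 8 N at the top. Let go within about 3 mm of a hole it centres itself and drops home; elsewhere it rests on the plate at about 0.011.
- hook_bar (a point): Middle of the underside of the pull ring's steel top bar, 172 mm above the table with the pin home. The ring stands upright across the arm, open to front and back: inside 54 mm wide, 34 mm high below this point, bars 7 to 8 mm thick. Below it: arm top 114 mm, pin bush (22 mm wide) 124 mm high. A fingertip slanting 45 degrees down towards the pivot hooks it. x: to the pivot, z up.
- ring_cap: Black flat plastic cap on top of the ring, 12 x 76 x 4 mm, its top 184 mm above the table with the pin home; overhangs the ring by 2 mm front and back and 4 mm at each side. Not to be touched. The origin given lies in the pin's axis, 81 mm below the cap's top.
- lens (a point): Optical centre of the round lens, 52 mm over its black rim, at the far end of the arm from the ring; 109 mm above the table, lying flat. Moves with the arm.
- stone (a point): Top of the faceted stone (24 mm across, 22 mm above the table) that is fixed in its small white dish (42 mm across, 12 mm high, loose, 90 g). It stands under the lens circle, one hole to the left or to the right of the lens. This point is on the dish's axis.
- empty_dish: Like dish without a stone, 42 mm across, 12 mm high, loose, one hole to the other side. Origin: centre of its underside.
- dropper: Small white dropper bottle, 28 mm across, 75 mm high, loose, upright. Origin: centre of its underside.
- torch: Torch lying on the table, 147 mm long, 40 mm at the head, loose. Origin: on the table under its middle, x along it to the head.
- sort_tray: Open wooden sorting tray with small stones, 110 x 80 x 22 mm, loose. Origin: centre of its underside.

How it is judged:
By the outcome, as a careful person would: the job done as asked, in the order asked, and still so for the second after the job is handed in, with the robot touching nothing.
It also fails if it takes over 35 s, if anything falls off the work surface, if the arm or the gripper's body presses on something with over 40 N, if the wrist force passes 120 N, or if a joint passes its speed limit or range.

### The arm

A 6-joint arm with a two-finger parallel gripper is mounted at the origin on the work surface. World frame = base frame: x ahead of the robot, y to its left, z up, the work surface at z = 0. Lengths are in mm, angles in rad, forces in N, time in s.
With the tool pointing down it reaches from about 350 to 775 mm from the base axis. Payload 7.3 kg.
Tool frame: the origin (TCP) lies midway between the tips of the shut fingers; the grasp point (between the pads) lies 19 mm behind it; x points along the fingers, y is the direction in which the jaws open and shut, and the axes are right-handed (so a half turn about x gives the same grasp; the last joint's range is limited). The gripper opens to 92 mm and grips with 3 to 60 N. Pads are 19 mm wide; open, the fingers measure 130 mm over their backs; the gripper's body (75 mm by 190 mm) begins 47 mm behind the grasp point.
Start: joints at [1.059, 0.342, 1.524, -0, 1.275, -0.146], TCP at [187.777, 490.29, 226.741] pointing down, gripper open.
Joint ranges: [-2.53, 2.53], [-0.77, 2.02], [0.04, 2.7], [-1, 4.14], [0.28, 2.66], [-3.11, 3.11]. Speed limits (rad/s): [2.57, 2.57, 3.14, 3.14, 3.14, 3.14].

### API

Orientations are given as [roll, pitch, yaw] about the fixed x, y, z axes, in that order (R = Rz(yaw) Ry(pitch) Rx(roll)).
In Python, from plant import get_obs, capture, close_job gives the robot as it stands. The module is installed in compiled form; this text tells all that it offers.
- The arm moves only by the tool send_rows, never from a script. Its argument "moves" is a list of rows, each a list of 4 numbers: the shift along the tool's x, y, z in mm, then the turn about the tool's x in degrees. In form: [[tx, ty, tz, yaw], ...]. A call has 1 to 8 rows; each row shifts and turns the commanded pose from where the row before left it, along the tool's axes as they then stand; what a row does not reach is not made up. A row lasts 1/8 s, in which the tool goes at most 62.5 mm and 10.7 degrees, less where a joint would pass 70% of its speed; a pose out of reach is approached as far as the arm can. A call with a gripper value outside its range is refused whole. "hand" is the opening, from 0 (shut) to 1 (fully open), set as the call begins (left out, the last holds). The fingers move at their own pace and stop on an object; the grip force is fixed at half the most. Time passes only in rows, so rows that do not move let the fingers close. It gives the time, the measured TCP pose, the force and the opening at its end, in the units of the state.
- get_obs(): the state, without advancing time (a new reading comes with each control period).
- capture(name): name is "scene" or "top" or "wrist"; returns a dict with "image" (384x512x3 uint8, red, green, blue), "K" (3x3 intrinsics, pixels), "position" and "attitude" of the camera in the world; the wrist camera has in their place "mount" (4x4, takes a point from camera to tool coordinates, whose origin is the TCP and whose axes are the tool frame's). Camera axes: x right, y down, z forward; pixel columns grow to the right and rows downward; lengths in mm; the calibration is good to about 2 mm. The wrist camera is an equidistant fisheye: a pixel r from the principal point sees the ray r / f radians off the axis. A picture is of the moment at which its call begins: read the wrist's pose just before it. There is no depth.
- close_job(): hands the job in, once; it reports no verdict.
The state is a dict: "time": time; "joint_positions": joint angles; "dq": joint speeds; "tau": joint torques, N m; "tool_pos": TCP position; "tcp_rot": TCP orientation; "contact_force": force on the tool from outside, world axes, zero at the start; "moment": the same for the moment, N m; "grip_width": finger opening in mm.
Only numpy, scipy, OpenCV 4.12 (cv2) and the standard library are available. Lean on these libraries where they do the work, as an engineer would, in place of code of your own. Each camera call takes 0.05 s, during which the arm holds its last target. There are 200 camera calls.

## Working session

There is one attempt and no reset: what is moved stays moved. The work goes in short steps, Python scripts to look and compute and a tool call to move; the robot and the scene stay as the last step left them, time stands still between calls to the robot, and variables do not carry over. Pictures are saved under pics/ and viewed, about 8 in all and at most 12, crops included, and the job is handed in when it is done.

Besides the shell and the picture viewer there is one more tool, called as name(argument=value, ...), one argument or row to a line, values as JSON. send_rows: Moves the arm, as the interface text tells. Its arguments: {"type":"object","properties":{"moves":{"type":"array","items":{"type":"array","items":{"type":"number"}}},"hand":{"type":"number"}},"required":["moves"]}

```bash
mkdir -p pics
cat > h.py <<'E'
import numpy as np, cv2
from plant import get_obs, capture
from scipy.spatial.transform import Rotation as R
np.set_printoptions(precision=4,suppress=True)
E
python3 - <<'E'
from h import *
o=get_obs();print(o)
for n in("scene","top"):
    c=capture(n);print(n,c["K"],c["position"],c["attitude"])
    cv2.imwrite(f"pics/{n}0.png",cv2.resize(c["image"][:,:,::-1],(800,600),interpolation=cv2.INTER_CUBIC))
E
```

```text
{'time': 0.0, 'joint_positions': array([ 1.059 ,  0.3427,  1.525 ,  0.    ,  1.2754, -0.146 ]), 'dq': array([-0.0006,  0.0004, -0.0005,  0.0007, -0.0016, -0.0007]), 'tau': array([  0.0006, -43.1238, -24.4219,   0.0719,   0.0561,  -0.0002]), 'tool_pos': array([187.5631, 489.9093, 226.0343]), 'tcp_rot': array([-1.7253,  1.5692, -2.0911]), 'contact_force': array([-0.4807, -0.3716,  0.9033]), 'moment': array([0.0489, 0.0059, 0.0117]), 'grip_width': 91.52676700229159}
scene [[468.9779   0.     252.9988]
 [  0.     468.9779 191.0784]
 [  0.       0.       1.    ]] [1156.7985  693.9377  990.2884] [-2.3237 -0.0047  2.4265]
top [[393.0416   0.     257.3151]
 [  0.     393.0416 189.4595]
 [  0.       0.       1.    ]] [ 338.2231   -8.9494 1399.3079] [-2.9623  0.0097 -1.5527]
```

View pics/scene0.png

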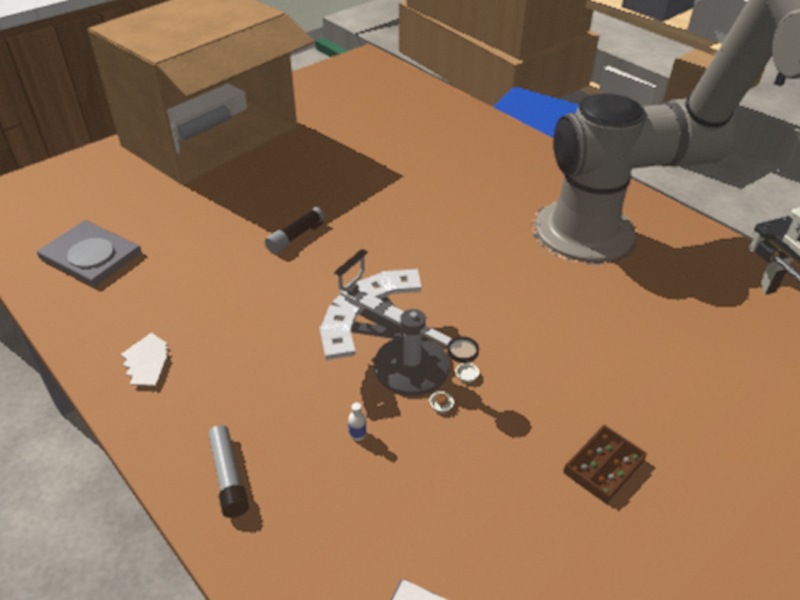

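View pics/top0.png

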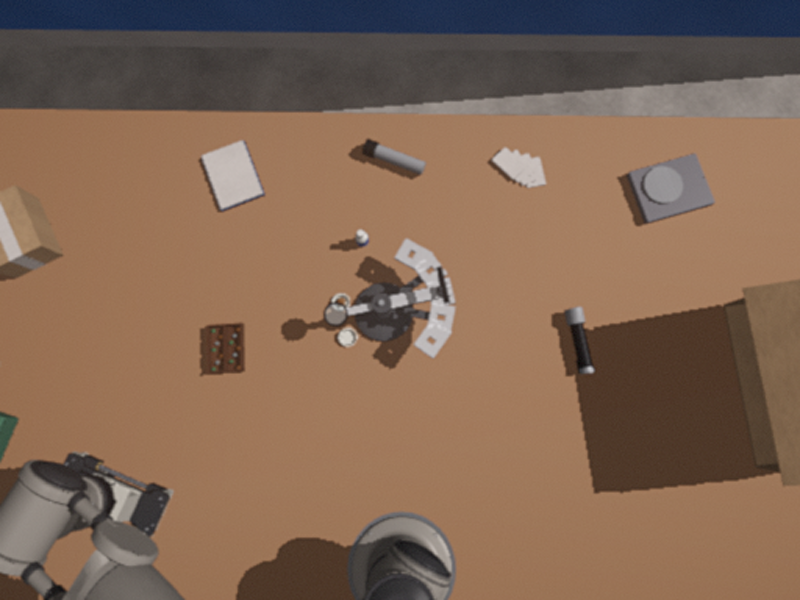

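The scene view shows the post at about (413,345), the ring and cap at (352,263), the lens at (463,348), the stone dish at (441,402) and the empty dish at (467,373). The top view shows the hub at (381,302), the cap at (444,285) and the lens at (336,315). Next I'll measure these and look at the fingers.

```bash
cat >> h.py <<'E'
def ray(c,u,v):  # u,v in 800x600 picture
    s=512/800; d=np.linalg.solve(c["K"],[u*s,v*s,1.]); return R.from_euler('xyz',c["attitude"]).apply(d)
def atz(c,u,v,z):
    d=ray(c,u,v);p=np.array(c["position"]);return p+d*(z-p[2])/d[2]
def proj(c,P):
    q=R.from_euler('xyz',c["attitude"]).inv().apply(np.atleast_2d(P)-c["position"]);q=q@np.array(c["K"]).T;return q[:,:2]/q[:,2:]*800/512
E
python3 - <<'E'
from h import *
t=capture("top");s=capture("scene")
for n,z,a,b in[("hub",125,(381,302),(413,317)),("cap",184,(444,285),(352,262)),("lens",109,(336,315),(463,348)),("stone",22,(341,299),(441,400)),("empty",12,(347,338),(467,372)),("base",0,(385,312),(411,372))]:
    print(n,atz(t,*a,z),atz(s,*b,z))
w=capture("wrist");print(w["K"],w["mount"])
im=w["image"][:,:,::-1]
big=cv2.resize(im,(800,600),interpolation=cv2.INTER_CUBIC);cv2.imwrite("pics/w0.png",big)
tc=cv2.resize(t["image"][170:245,190:310,::-1],(800,500),interpolation=cv2.INTER_CUBIC);cv2.imwrite("pics/tc.png",tc)
E
```

```text
hub [555.4368  51.6399 125.    ] [555.3638  52.981  125.    ]
cap [582.2341 -77.3932 184.    ] [585.9144 -69.8771 184.    ]
lens [528.5654 147.4037 109.    ] [530.4945 148.569  109.    ]
stone [578.4324 147.9109  22.    ] [581.2381 155.5113  22.    ]
empty [490.5554 132.1996  12.    ] [497.0539 134.2429  12.    ]
base [553.5118  47.7931   0.    ] [564.7844  62.0754   0.    ]
[[297.3186   0.     256.911 ]
 [  0.     297.3186 189.9877]
 [  0.       0.       1.    ]] [[  -0.0003   -0.3035    0.9528 -157.6229]
 [   1.        0.0004    0.0005    0.5829]
 [  -0.0005    0.9528    0.3035  -82.4973]
 [   0.        0.        0.        1.    ]]
```

View pics/w0.png

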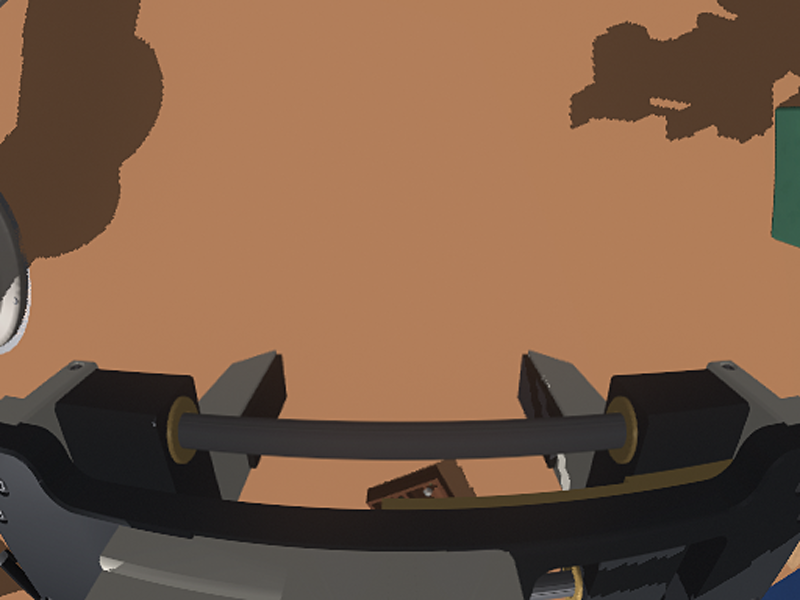

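View pics/tc.png

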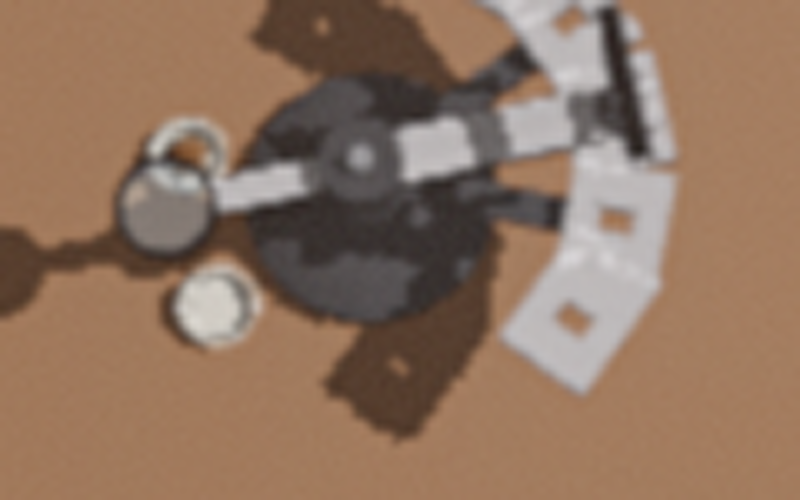

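The pivot is at about (555.5, 52) and the arm heading at about 1.80 rad. The stone is on the -0.42 side, so the ring must move towards -x. In the wrist picture the fingers are plain tapered blades with thin pads and no usable ledge. The hook needs a 45° slant, but the rows only offer a turn about tool x. I'll check the axes, then see what the arm does at its reach limit with heading +y, well away from the stand.

Run:
```python
from h import *
o=get_obs();M=R.from_euler('xyz',o["tcp_rot"]).as_matrix();print(M,o["time"])
print("delta to (0,600,330):",M.T@(np.array([0,600,330])-o["tool_pos"]))
```

```text
[[-0.0003  0.3577  0.9338]
 [-0.0006  0.9338 -0.3577]
 [-1.     -0.0006 -0.0001]] 0.25
delta to (0,600,330): [-103.5795   35.4031 -214.5719]
```

send_rows(
  moves=[
    [-26,9,-54,0],
    [-26,9,-54,0],
    [-26,9,-54,0],
    [-26,9,-54,0],
    [0,0,0,10],
    [0,0,0,10],
    [0,0,0,10],
    [0,0,0,10],
  ],
  hand=0,
)

```text
time: 1.25
tool_pos: [-1.2, 601.1, 330.5]
tcp_rot: [-0.551, 1.57, -1.62]
contact_force: [0.1, 0.1, -0.7]
grip_width: 16.2
```

send_rows(
  moves=[
    [0,0,0,10],
    [0,0,0,10],
    [0,0,0,9],
    [0,0,-50,0],
    [0,0,-50,0],
    [0,0,-50,0],
  ],
)

```text
time: 2.0
tool_pos: [-1.0, 748.1, 331.2]
tcp_rot: [2.953, 1.57, 1.383]
contact_force: [0.1, 1.2, 0.5]
grip_width: 0.4
```

```bash
cat > st.py <<'E'
from h import *
o=get_obs();M=R.from_euler('xyz',o["tcp_rot"]).as_matrix();print(M);print(o["time"],o["tool_pos"],o["joint_positions"],o["contact_force"])
E
python3 st.py
```

```text
[[ 0.0001  1.      0.0006]
 [ 0.0005  0.0006 -1.    ]
 [-1.      0.0001 -0.0005]]
2.0 [ -1.0425 748.0889 331.2265] [ 1.4699  0.8206  0.4141 -0.      1.9064  1.4693] [0.1437 1.2191 0.5004]
```

send_rows(
  moves=[
    [0,0,-40,0],
    [0,0,-40,0],
    [0,0,-40,0],
    [0,0,-40,0],
  ],
)

```text
time: 2.5
tool_pos: [-0.8, 821.0, 293.2]
tcp_rot: [-3.138, 1.505, 1.575]
contact_force: [-0.1, -0.5, 0.1]
grip_width: 0.7
```

```bash
python3 st.py
```

```text
[[-0.0003  1.      0.0007]
 [ 0.0654  0.0007 -0.9979]
 [-0.9979 -0.0002 -0.0654]]
2.5 [ -0.7596 820.9722 293.2194] [1.476  1.0492 0.0376 0.0071 1.9897 1.4784] [-0.1482 -0.4838  0.0883]
```

It does tilt in the wanted direction at the reach limit. I'll continue, staying outward and slightly up.

send_rows(
  moves=[
    [-15,0,-55,0],
    [-15,0,-55,0],
    [-15,0,-55,0],
    [-15,0,-55,0],
  ],
)

```text
time: 3.0
tool_pos: [-0.8, 867.8, 301.1]
tcp_rot: [-3.141, 1.355, 1.572]
contact_force: [0.3, 0.0, -0.4]
grip_width: 0.2
```

```bash
python3 st.py
```

```text
[[-0.0002  1.      0.0007]
 [ 0.2144  0.0007 -0.9767]
 [-0.9767 -0.     -0.2144]]
3.0 [ -0.7546 867.8239 301.1112] [1.476  1.0479 0.0373 0.0213 1.8413 1.4832] [ 0.2798  0.0076 -0.3899]
```

send_rows(
  moves=[
    [-5,0,-60,0],
    [-5,0,-60,0],
    [-5,0,-60,0],
    [-5,0,-60,0],
    [-5,0,-60,0],
    [-5,0,-60,0],
    [-5,0,-60,0],
    [-5,0,-60,0],
  ],
)

```text
time: 4.0
tool_pos: [-0.8, 960.2, 341.9]
tcp_rot: [-3.141, 1.035, 1.572]
contact_force: [-0.5, -0.0, 0.9]
grip_width: 0.4
```

```bash
python3 st.py
```

```text
[[-0.0004  1.      0.0006]
 [ 0.5105  0.0007 -0.8599]
 [-0.8599 -0.0001 -0.5105]]
4.0 [ -0.7653 960.2456 341.8721] [1.4757 1.0434 0.0371 0.0489 1.5274 1.4863] [-0.5091 -0.0458  0.8712]
```

send_rows(
  moves=[
    [-5,0,-60,0],
    [-5,0,-60,0],
    [-5,0,-60,0],
    [-5,0,-60,0],
    [-5,0,-60,0],
    [-5,0,-60,0],
    [0,0,50,0],
  ],
)

```text
time: 4.88
tool_pos: [-0.1, 976.2, 435.6]
tcp_rot: [3.141, 0.794, 1.572]
contact_force: [-0.6, 1.1, 0.3]
grip_width: 0.6
```

```bash
python3 st.py
```

```text
[[-0.001   1.      0.0016]
 [ 0.7012  0.0018 -0.713 ]
 [-0.713   0.0004 -0.7012]]
4.875 [ -0.1224 976.2372 435.5586] [1.4689 0.8562 0.3072 0.0775 1.2048 1.4687] [-0.5503  1.0657  0.3012]
```

The tool is now slanted 44.5° and heading +y. I'll carry it high over to the outer side of the ring.

send_rows(
  moves=[
    [-31,30,36,0],
    [-31,30,36,0],
    [-31,30,36,0],
    [-31,30,36,0],
    [-31,30,36,0],
    [-31,30,36,0],
    [-31,30,36,0],
    [-31,30,36,0],
  ],
)

```text
time: 5.88
tool_pos: [237.0, 602.9, 411.7]
tcp_rot: [3.139, 0.804, 1.572]
contact_force: [-0.2, -0.4, -0.6]
grip_width: 0.3
```

```bash
python3 st.py
```

```text
[[-0.0006  1.      0.0031]
 [ 0.6942  0.0027 -0.7198]
 [-0.7198  0.0017 -0.6942]]
5.875 [236.9646 602.9414 411.676 ] [0.8446 0.1388 1.5305 0.6064 0.9436 0.6123] [-0.2339 -0.3815 -0.5607]
```

send_rows(
  moves=[
    [-34,21,42,0],
    [-34,21,42,0],
    [-34,21,42,0],
    [-34,21,42,0],
    [-34,21,42,0],
    [-34,21,42,0],
    [-34,21,42,0],
  ],
)

```text
time: 6.75
tool_pos: [385.0, 226.2, 379.2]
tcp_rot: [3.137, 0.806, 1.569]
contact_force: [0.8, 0.9, -0.0]
grip_width: 0.6
```

```bash
python3 st.py
```

```text
[[ 0.001   1.      0.0034]
 [ 0.6923  0.0018 -0.7216]
 [-0.7216  0.003  -0.6923]]
6.75 [384.9766 226.1758 379.1989] [-0.1844  0.0276  1.7409  0.7489  1.5525 -0.2724] [ 0.8137  0.9278 -0.0023]
```

send_rows(
  moves=[
    [-34,26,44,0],
    [-34,26,44,0],
    [-34,26,44,0],
    [-34,26,44,0],
    [-34,26,44,0],
    [-34,26,44,0],
    [-34,26,44,0],
    [-34,26,44,0],
  ],
)

```text
time: 7.75
tool_pos: [594.5, -215.4, 331.3]
tcp_rot: [3.139, 0.808, 1.571]
contact_force: [1.5, -0.3, -0.5]
grip_width: 0.3
```

```bash
python3 st.py
python3 - <<'E'
from h import *
w=capture("wrist");cv2.imwrite("pics/w1.png",cv2.resize(w["image"][:,:,::-1],(800,600),interpolation=cv2.INTER_CUBIC))
E
```

```text
[[-0.0001  1.      0.0027]
 [ 0.6912  0.002  -0.7227]
 [-0.7227  0.0017 -0.6912]]
7.75 [ 594.4975 -215.443   331.3215] [-0.7359  0.7671  0.7501  0.6339  2.0968 -0.5464] [ 1.5495 -0.3079 -0.5268]
```

View pics/w1.png

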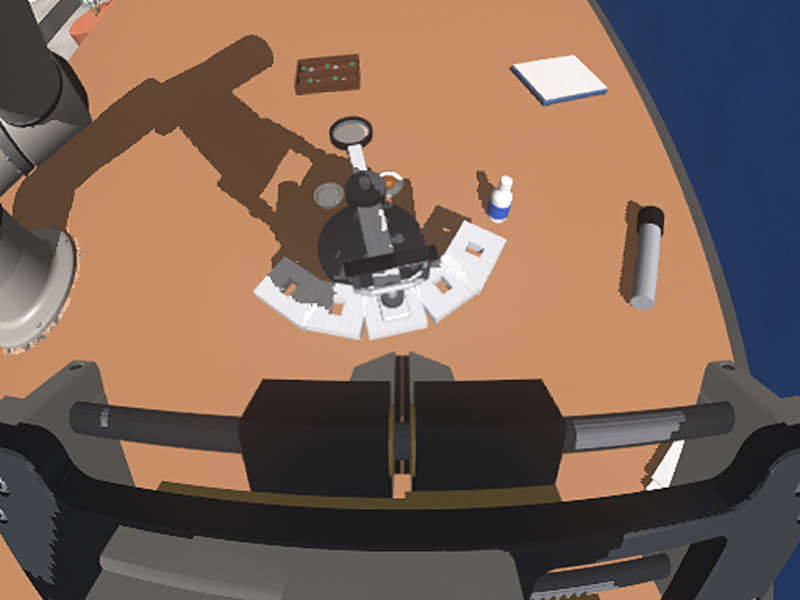

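The wrist view shows the cap ends at (345,265) and (438,252), the hub at (366,184), the lens at (352,132), the stone at (389,183) and the shut fingertips at (401,355).

```bash
cat >> h.py <<'E'
def wray(w,o,u,v):
    s=512/800;K=w["K"];x=(u*s-K[0,2])/K[0,0];y=(v*s-K[1,2])/K[1,1];t=np.hypot(x,y)
    d=np.array([x*np.sin(t)/t,y*np.sin(t)/t,np.cos(t)]);T=R.from_euler('xyz',o["tcp_rot"]);m=np.array(w["mount"])
    return o["tool_pos"]+T.apply(m[:3,3]),T.apply(m[:3,:3]@d)
def watz(w,o,u,v,z):
    p,d=wray(w,o,u,v);return p+d*(z-p[2])/d[2]
E
python3 - <<'E'
from h import *
o=get_obs();w=capture("wrist")
for n,u,v,z in[("capL",345,268,180),("capR",438,253,182),("capC",392,258,183),("hub",366,180,125),("lens",352,132,109),("stone",389,183,18),("tip",401,355,331)]:
    print(n,watz(w,o,u,v,z))
E
```

```text
capL [552.7447 -90.9049 180.    ]
capR [626.2062 -78.7556 182.    ]
capC [589.7751 -83.8774 183.    ]
hub [560.548   46.4777 125.    ]
lens [538.9133 137.355  109.    ]
stone [580.948  132.3461  18.    ]
tip [ 596.9159 -214.7696  331.    ]
```

send_rows(
  moves=[
    [42,-2,7,0],
    [42,-2,7,0],
    [42,-2,6,0],
    [41,-2,6,0],
    [0,0,0,0],
  ],
)

```text
time: 8.48
tool_pos: [584.3, -114.5, 191.3]
tcp_rot: [-3.137, 0.804, 1.579]
contact_force: [-0.5, -1.5, 0.0]
grip_width: 0.3
```

```bash
python3 st.py
python3 - <<'E'
from h import *
w=capture("wrist");s=capture("scene")
a=cv2.resize(w["image"][100:300,130:380,::-1],(750,600),interpolation=cv2.INTER_CUBIC)
cv2.imwrite("pics/w2.png",a)
E
```

```text
[[-0.0058  1.      0.001 ]
 [ 0.6939  0.0048 -0.72  ]
 [-0.72   -0.0035 -0.6939]]
8.475 [ 584.3067 -114.4731  191.3457] [-0.6328  0.7224  1.2233  0.5948  1.6937 -0.7156] [-0.5154 -1.4785  0.0164]
```

View pics/w2.png

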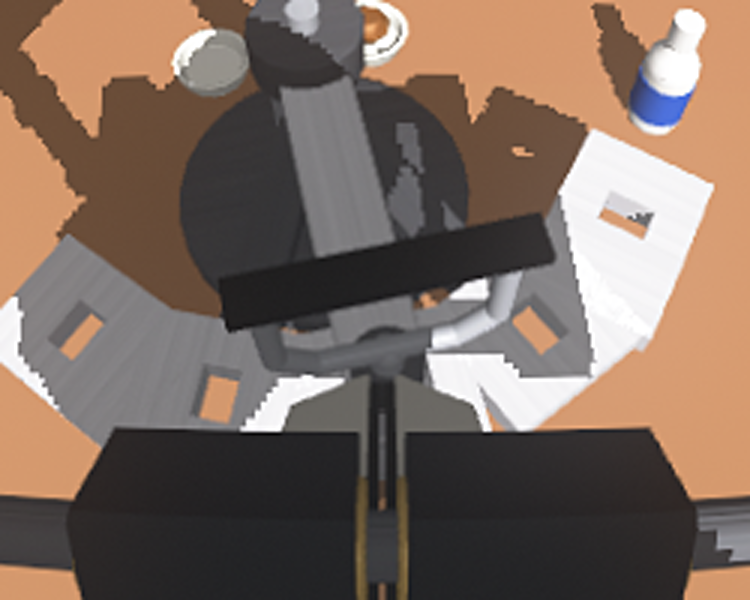

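The cap corners are at (220,282), (545,213), (554,262) and (228,330) in the crop. The ring's lower bar runs (285,362) to (440,340) and the fingertips are at (382,376), roughly centred on the ring.

Run:
```python
from h import *
o=get_obs();w=capture("wrist")
f=lambda u,v:((u/3+130)*800/512,(v/3+100)*800/512)
P=[watz(w,o,*f(u,v),184) for u,v in[(220,280),(545,213)]]+[watz(w,o,*f(u,v),180) for u,v in [(554,262),(228,330)]]
print(np.array(P),np.mean(P,0))
print("hub",watz(w,o,*f(302,5),125)); print("lowbar mid",watz(w,o,*f(365,352),136))
p,d=wray(w,o,*f(382,376));print("tipray at tool range",p+d*np.dot(o["tool_pos"]-p,d)/np.dot(d,d),o["tool_pos"])
```

```text
[[549.6306 -80.3347 184.    ]
 [624.7923 -62.503  184.    ]
 [626.7212 -73.4277 180.    ]
 [551.6576 -90.9171 180.    ]] [588.2004 -76.7956 182.    ]
hub [557.0389  58.45   125.    ]
lowbar mid [581.8416 -79.1877 136.    ]
tipray at tool range [ 586.4034 -107.5246  197.1545] [ 585.8905 -117.0808  193.812 ]
```

send_rows(
  moves=[
    [20,0,1,0],
    [20,0,1,0],
    [10,0,0,0],
    [10,0,0,0],
    [0,0,0,0],
  ],
)

```text
time: 9.25
tool_pos: [585.2, -76.5, 147.8]
tcp_rot: [-3.141, 0.806, 1.574]
contact_force: [-0.5, 0.3, -0.4]
grip_width: 0.7
```

```bash
python3 st.py
python3 - <<'E'
from h import *
w=capture("wrist");s=capture("scene")
a=cv2.resize(w["image"][130:280,160:360,::-1],(800,600),interpolation=cv2.INTER_CUBIC)
cv2.imwrite("pics/w3.png",a)
E
```

```text
[[-0.0024  1.      0.002 ]
 [ 0.6926  0.0031 -0.7213]
 [-0.7213 -0.0004 -0.6926]]
9.25 [585.2442 -76.5201 147.7606] [-0.5854  0.7367  1.3272  0.6137  1.5682 -0.7483] [-0.5249  0.2612 -0.4288]
```

View pics/w3.png

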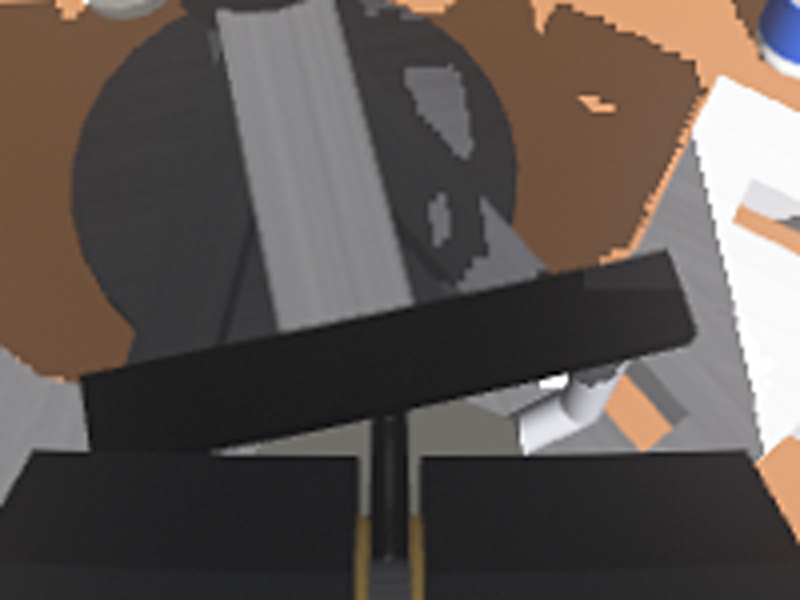

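The fingers pass under the cap with no force, and the ring's right side bar is visible at (560,400). Now I'll lift gently and watch the force.

send_rows(
  moves=[
    [-2,0,-2,0],
    [-2,0,-2,0],
    [0,0,0,0],
  ],
)

```text
time: 9.72
tool_pos: [585.3, -77.0, 153.0]
tcp_rot: [-3.141, 0.807, 1.574]
contact_force: [1.1, -2.6, -5.3]
grip_width: 0.6
```

send_rows(
  moves=[
    [-2,0,-2,0],
    [0,0,0,0],
  ],
)

```text
time: 9.98
tool_pos: [585.2, -76.8, 156.0]
tcp_rot: [-3.141, 0.807, 1.574]
contact_force: [0.1, -2.3, -5.2]
grip_width: -0.0
```

send_rows(
  moves=[
    [-2,0,-2,0],
    [0,0,0,0],
  ],
)

```text
time: 10.22
tool_pos: [585.3, -76.7, 159.0]
tcp_rot: [-3.141, 0.807, 1.574]
contact_force: [1.1, -3.7, -5.8]
grip_width: 0.4
```

send_rows(
  moves=[
    [-2,0,-2,0],
    [-2,0,-2,0],
    [-2,0,-2,0],
    [0,0,0,0],
  ],
)

```text
time: 10.72
tool_pos: [585.2, -76.6, 167.4]
tcp_rot: [-3.141, 0.807, 1.574]
contact_force: [0.5, -5.4, -7.7]
grip_width: 0.4
```

Run:
```python
from h import *
import json
o=get_obs();print(o["contact_force"],o["moment"],o["tool_pos"])
c=np.array([556.5,52.5]);r=np.array([587.,-77]);
for a in np.linspace(0,-.42,8):
    q=c+R.from_euler('z',a).as_matrix()[:2,:2]@(r-c);print(a,q-r)
```

```text
[ 0.4973 -5.3839 -7.7446] [-1.9731 -0.1435  0.0471] [585.2398 -76.6143 167.4291]
0.0 [0. 0.]
-0.06 [-7.8202 -1.5959]
-0.12 [-15.7221  -2.7199]
-0.18 [-23.6771  -3.3682]
-0.24 [-31.6567  -3.5382]
-0.3 [-39.6321  -3.2294]
-0.36 [-47.5747  -2.443 ]
-0.42 [-55.4558  -1.1817]
```

send_rows(
  moves=[
    [-0.5,-5,0.5,0],
    [-0.5,-5,0.5,0],
    [-0.5,-5,0.5,0],
    [-0.5,-5,0.5,0],
    [-0.2,-5,0.2,0],
    [0,-5,0,0],
    [0,0,0,0],
  ],
)

```text
time: 11.6
tool_pos: [554.7, -79.3, 167.6]
tcp_rot: [-3.14, 0.806, 1.575]
contact_force: [-0.5, -1.5, -7.2]
grip_width: 0.5
```

```bash
python3 st.py
python3 - <<'E'
from h import *
w=capture("wrist")
a=cv2.resize(w["image"][60:285,130:430,::-1],(800,600),interpolation=cv2.INTER_CUBIC)
cv2.imwrite("pics/w4.png",a)
E
```

```text
[[-0.0028  1.      0.0014]
 [ 0.6927  0.003  -0.7212]
 [-0.7212 -0.001  -0.6927]]
11.6 [554.7436 -79.344  167.6417] [-0.6159  0.6722  1.3959  0.599   1.5805 -0.7722] [-0.5487 -1.4697 -7.222 ]
```

View pics/w4.png

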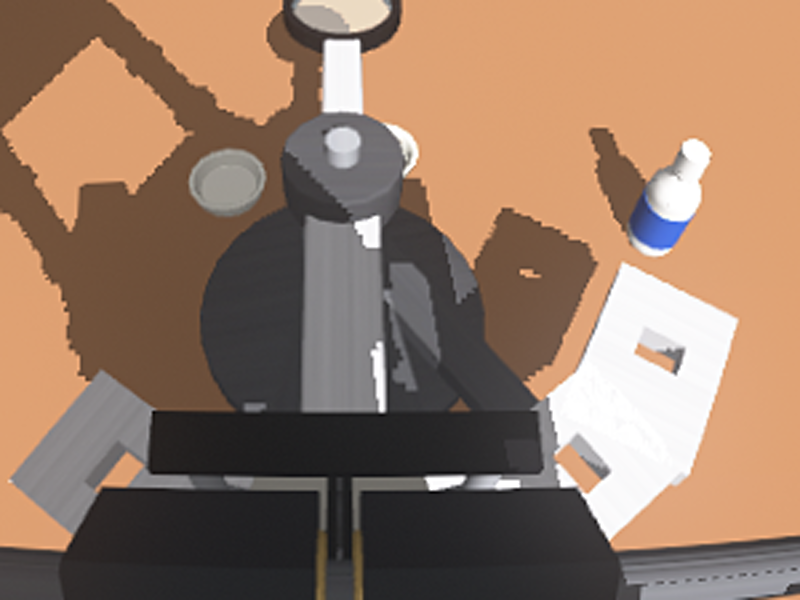

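The arm follows: the cap is square to the tool with the finger centred in the ring, so the arm is about halfway. I'll finish the swing.

send_rows(
  moves=[
    [0,-5,0,0],
    [0.2,-5,-0.2,0],
    [0.4,-5,-0.4,0],
    [0.5,-5,-0.5,0],
    [0.5,-5,-0.5,0],
    [0,0,0,0],
  ],
)

```text
time: 12.4
tool_pos: [529.8, -78.6, 167.4]
tcp_rot: [-3.141, 0.808, 1.573]
contact_force: [-1.5, -8.4, -7.4]
grip_width: 0.3
```

```bash
python3 st.py
python3 - <<'E'
from h import *
w=capture("wrist")
a=cv2.resize(w["image"][60:285,130:430,::-1],(800,600),interpolation=cv2.INTER_CUBIC)
cv2.imwrite("pics/w5.png",a)
E
```

```text
[[-0.0013  1.      0.001 ]
 [ 0.6906  0.0017 -0.7232]
 [-0.7232 -0.0003 -0.6906]]
12.4 [529.8301 -78.6482 167.3638] [-0.6384  0.6351  1.4688  0.587   1.5586 -0.808 ] [-1.496  -8.3739 -7.3786]
```

View pics/w5.png

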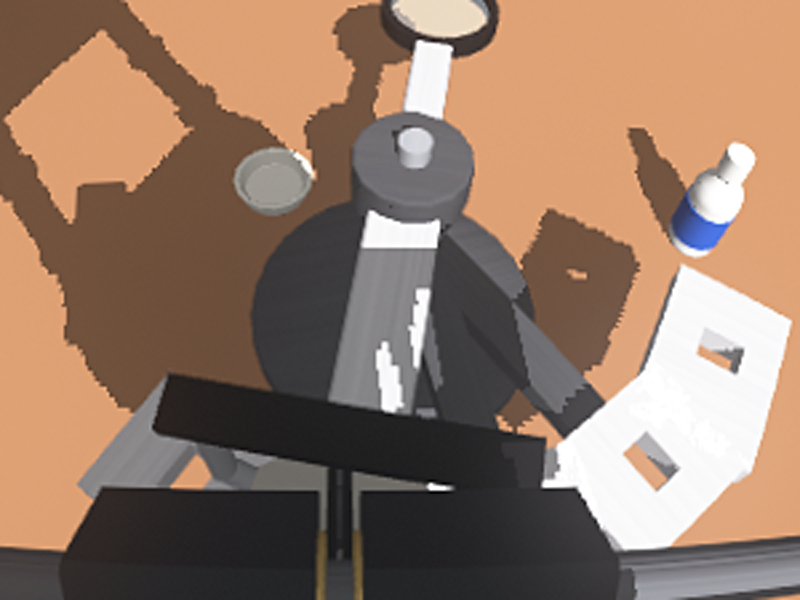

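The cap's back edge runs (168,373) to (545,437), the hub knob is at (415,146) and the lens is at (440,10). I'll measure the arm angle from these.

Run:
```python
from h import *
o=get_obs();w=capture("wrist")
f=lambda u,v:((u/2.6667+130)*800/512,(v/2.6667+60)*800/512)
P=np.array([watz(w,o,*f(u,v),199) for u,v in[(168,373),(545,437)]]);d=P[1]-P[0];print(P,np.linalg.norm(d),np.arctan2(d[1],d[0])+np.pi/2)
h=watz(w,o,*f(413,165),125);l=watz(w,o,*f(440,8),109);print(h,l,np.arctan2(*(l-h)[1::-1]), np.linalg.norm(l-h))
m=P.mean(0)+6*np.array([d[1],-d[0],0])/np.linalg.norm(d);print("ring",m,np.arctan2(*(h-m)[1::-1]))
```

```text
[[496.875  -65.3022 199.    ]
 [569.4984 -78.5365 199.    ]] 73.8194488375059 1.3905418484821215
[555.653   46.4222 125.    ] [574.8118 151.9619 109.    ] 1.3912196834119315 108.4513251974217
ring [532.111  -77.8222 199.    ] 1.3835355656529864
```

The arm heading is 1.39 against a start of about 1.80, and the ring moved -56 mm in x against -55.5 wanted. Lowering.

send_rows(
  moves=[
    [2,0,2,0],
    [2,0,2,0],
    [2,0,2,0],
    [0,0,0,0],
  ],
)

```text
time: 13.0
tool_pos: [530.1, -78.7, 158.9]
tcp_rot: [3.141, 0.808, 1.572]
contact_force: [-0.8, -7.7, -6.1]
grip_width: 0.5
```

send_rows(
  moves=[
    [2,0,2,0],
    [2,0,2,0],
    [2,0,2,0],
    [0,0,0,0],
  ],
)

```text
time: 13.5
tool_pos: [530.1, -76.8, 151.3]
tcp_rot: [-3.142, 0.804, 1.574]
contact_force: [-0.1, 0.3, -0.3]
grip_width: 0.7
```

```bash
python3 st.py
python3 - <<'E'
from h import *
w=capture("wrist")
a=cv2.resize(w["image"][60:285,130:430,::-1],(800,600),interpolation=cv2.INTER_CUBIC)
cv2.imwrite("pics/w6.png",a)
E
```

```text
[[-0.0024  1.      0.0025]
 [ 0.6937  0.0035 -0.7202]
 [-0.7202 -0.     -0.6938]]
13.5 [530.1107 -76.8033 151.269 ] [-0.6366  0.6563  1.4831  0.5906  1.5322 -0.828 ] [-0.145   0.3011 -0.3434]
```

View pics/w6.png

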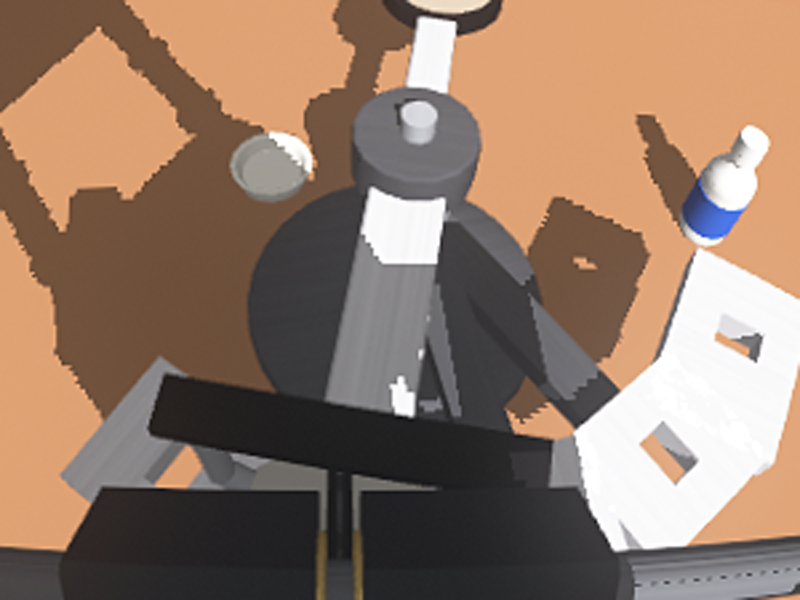

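The force was still 6 N at about 7 mm lift, so the pin was already below the plate top, and it is now zero, which suggests it is home. I'll add a little slack and back straight out.

send_rows(
  moves=[
    [1,0,1,0],
    [-8,0,0,0],
    [-8,0,0,0],
    [-12,0,0,0],
    [-20,0,0,0],
    [-40,0,0,0],
    [-50,0,0,0],
    [-50,0,0,0],
  ],
)

```text
time: 14.55
tool_pos: [530.3, -209.1, 286.5]
tcp_rot: [-3.141, 0.806, 1.574]
contact_force: [0.5, 0.3, -0.1]
grip_width: 0.4
```

```bash
python3 st.py
python3 - <<'E'
from h import *
w=capture("wrist")
a=cv2.resize(w["image"][60:260,150:400,::-1],(750,600),interpolation=cv2.INTER_CUBIC)
cv2.imwrite("pics/w7.png",a)
t=capture("top");s=capture("scene")
b=cv2.resize(t["image"][150:270,170:330,::-1],(800,600),interpolation=cv2.INTER_CUBIC);cv2.imwrite("pics/t7.png",b)
c=cv2.resize(s["image"][140:280,190:350,::-1],(685,600),interpolation=cv2.INTER_CUBIC);cv2.imwrite("pics/s7.png",c)
E
```

```text
[[-0.0022  1.      0.0018]
 [ 0.6921  0.0028 -0.7218]
 [-0.7218 -0.0003 -0.6921]]
14.55 [ 530.3014 -209.1417  286.5339] [-0.792   0.6619  1.0682  0.5497  1.9535 -0.7295] [ 0.5453  0.2518 -0.0811]
```

View pics/w7.png

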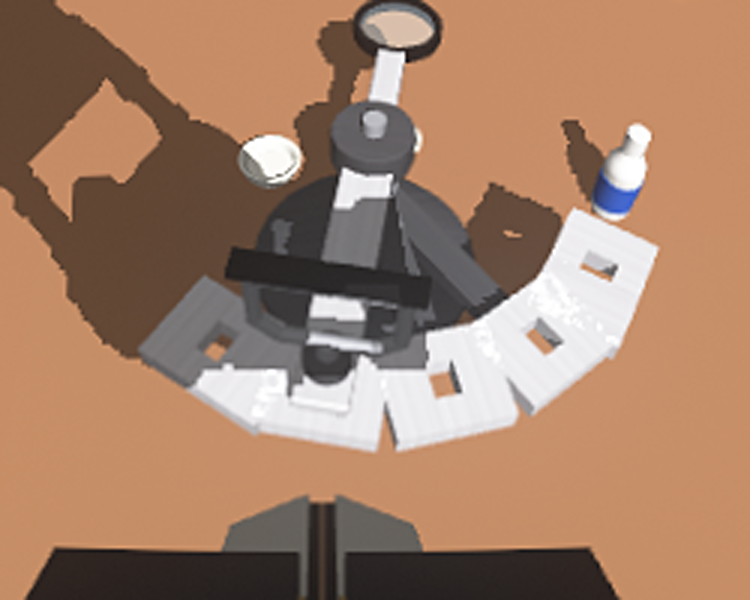

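View pics/s7.png

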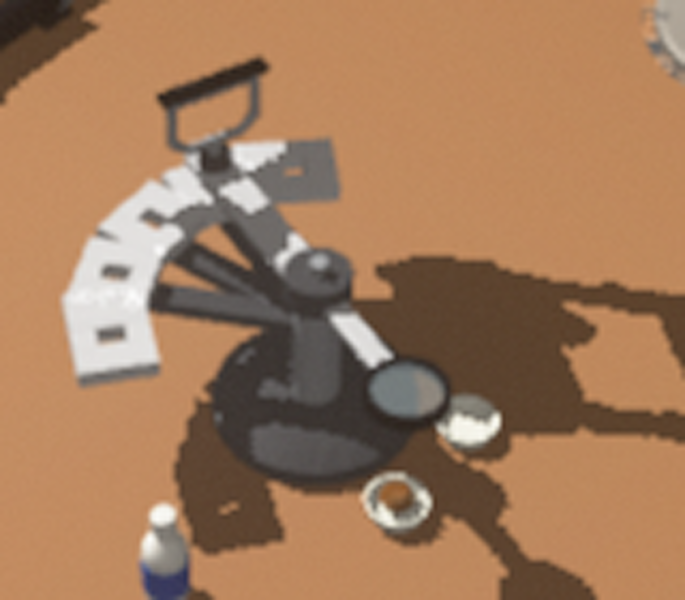

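The arm is now over the neighbouring hole on the correct side, with four free holes visible and the dishes and bottle where they were. Last I'll check the cap height by triangulation, for pin home, and the lens against the stone.

Run:
```python
from h import *
o=get_obs();w=capture("wrist");s=capture("scene")
fw=lambda u,v:((u/3+150)*800/512,(v/3+60)*800/512)
fs=lambda u,v:((u/4.281+190)*800/512,(v/4.286+140)*800/512)
def tri(a,b):
    p1,d1=wray(w,o,*fw(*a));p2=np.array(s["position"]);d2=ray(s,*fs(*b))
    A=np.c_[d1,-d2];k=np.linalg.lstsq(A,p2-p1,rcond=None)[0];return (p1+k[0]*d1+p2+k[1]*d2)/2,np.linalg.norm(A@k-(p2-p1))
print("capL,R",tri((236,248),(268,60)),tri((431,276),(160,97)))
print("hub",tri((373,118),(322,260)));print("lens",tri((398,25),(409,389)))
l=atz(s,*fs(409,389),109);st=atz(s,*fs(397,492),22);print(l,st)
P=[watz(w,o,*fw(u,v),184) for u,v in[(236,247),(431,278)]];print("len at 184",np.linalg.norm(P[1]-P[0]))
print(o["contact_force"])
```

```text
capL,R (array([497.0425, -65.5469, 185.0721]), np.float64(5.737993693614641)) (array([570.9636, -80.2756, 186.5891]), np.float64(0.9761458028503668))
hub (array([555.0172,  52.4033, 131.0512]), np.float64(5.131015825153622))
lens (array([574.0818, 150.3961, 109.6349]), np.float64(5.519825624000067))
[570.6684 150.4908 109.    ] [577.4455 153.4199  22.    ]
len at 184 73.50581727308767
[-1.02    0.3838 -0.8031]
```

The cap is at about 185 to 187 mm, against 184 for pin home and 195 if the pin were resting on the plate. The lens is within about 6 mm of the stone, and there is no contact.

```bash
python3 -c "
from plant import *
print(close_job(), get_obs()['time'])"
```

```text
the job is handed in; nothing more can be done
the job is handed in; nothing more can be done
```

The loupe is now pinned one hole over, with the lens above the stone, and the job is handed in at about 14.7 s of robot time.

**How it was done**
- **Tilt:** The moves only allow a turn about the tool's own axis. To get the 45° slant I pushed outward at the reach limit in free space until the arm tilted the tool to about 44.5°.
- **Lift and swing:** I hooked the shut fingertips under the ring's bar from the outer side and lifted the pin about 15 mm, at about 7.7 N vertical. I then swung the arm about -0.42 rad, lowered it until the force fell to zero, and backed out along the finger axis.

**What the last checks showed**
- **Pin:** The cap stands at about 185 to 187 mm. It should be 184 with the pin home, or 195 if the pin were resting on the plate. The pin was still under spring load at about 7 mm lift, below the plate's top, so it was already going into the hole.
- **Arm:** The heading went from about 1.80 to 1.39 rad.
- **Lens:** It measures about (572, 150) and the stone about (577, 153), so they agree within about 6 mm.
- **Surroundings:** The wrist force is about zero. The dishes and the bottle look undisturbed; I did not recheck the torch and the tray, but the tool passed well clear of both.

**Doubts**
- **Joint range:** While I was tilting the tool, joint 3 read 0.037 rad against a stated lower limit of 0.04. That may be rounding or slight overshoot.
- **Picture limit:** The final top view could not be shown because the 12 pictures were used up. Several camera rays missed each other by 5 to 6 mm, so these positions are only that good.

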